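Locate a board nest on the pins of a tester base

TASK

Set up the board tester: take the aluminium nest plate with the bridge handle, lay it on the black tester base with its holes over the pins' end and its handle over the other end, and nudge it until both locating pins have come up through its round hole and its slot and it lies flat. The bar with the pins is set a little further in or out for each batch, so feel for the pins and do not force the plate; let go when it is home and leave the other things on the bench where they are.

Things in the scene. Friction and masses are not known exactly. Their poses are not given: they have to be found in the camera images.
- fixture: tester base, fixed: black slab, x -95 to +92 mm, 160 mm wide, flat top 24 mm above the bench. Origin on the bench under the slab; +x points to its rear, y along its width. A steel bar flush in a cross channel near its rear carries two upright steel pins at y = +50 and -50 mm: 10 mm diameter, 12 mm high above the slab's top, the last 3 mm tapering to 7 mm
- fixture_seat (a point): point on the base's flat top, 24 mm above its origin, same axes: the seated nest's underside lies on this plane. Both pins stand at the same x, anywhere from 29 to 55 mm from here: the bar is clamped at some point of its 26 mm of adjustment; the robot cannot shift it and its setting is not reported (it can be seen until the plate covers it, or felt)
- nest: loose aluminium plate, 140 mm (x) by 136 (y) by 8, 0.28 to 0.46 kg, with a window, four corner stops 6 mm high and a black bridge handle along one edge. Origin in the middle of its underside; +x from the handle edge to the edge with the holes. Seated, its axes agree with the base's, its y is within 1 mm of the base's, its x is the pins' x less 42 mm (-13 to +13 mm)
- nest_handle (a point): middle of the nest's black handle bar: 55 mm to -x of the nest's middle, 30 mm above its underside. The bar is 68 mm long (along y), 14 mm thick (x), its top 38 mm and its underside 24 mm above the plate's underside; it stands on two posts 14 mm by 12 mm at y = +26 and -26 mm. 30 mm of clear plate lies on its +x side
- nest_round_hole (a point): centre of the round hole, 12 mm diameter, at the plate's underside, x +42, y +50 mm in the nest's frame
- nest_slot (a point): centre of the slot, 12 mm (x) by 20 (y), at the underside, x +42, y -50 mm in the nest's frame. Laid down off the pins, the plate rests on the two pin tips and its handle edge, tilted about 6 degrees; slid along x like that it drops flat, about 12 mm at this edge, when the hole and slot meet the pins, and the pins then stop it
- marker_pen: marker pen 135 mm long lying on the bench, bystander; origin under its middle
- transformer: small transformer 36 by 34 by 25 mm, bystander; origin under its middle
- tweezers: steel tweezers 117 mm long lying on the bench, bystander; origin under their middle
- waiting_board: small power supply board 40 by 105 by 23 mm waiting to be tested, bystander; origin under its middle

How it is judged:
At the end, for the whole second after the job is handed in: The nest lies still and flat on the base (within 2 mm at its middle, hole and slot; tilt < 0.03 rad), squared to it within 0.05 rad, within 15.5 mm fore and aft of the seat point and its round hole within 3 mm of the left pin's line: only possible with both pins through it (z of nest in the frame of fixture_seat between -0.002 and 0.002 m and z of each of nest_round_hole, nest_slot in the frame of fixture_seat below 0.002 m and x of nest in the frame of fixture_seat between -0.0155 and 0.0155 m and y of nest_round_hole in the frame of fixture_seat between 0.047 and 0.053 m and angle between nest's own z axis and vertical below 0.03 rad and angle between the x axis of nest and the x axis of fixture, either way round below 0.05 rad and linear speed of nest below 0.01 m/s); the robot touches nothing.
It fails at once if the nest is forced against the base (over 60 N) (contact force between nest and fixture above 60 N).
It fails at once if a bystander is moved more than 20 mm (distance of any of marker_pen, transformer, tweezers, waiting_board from where it was at the start of the episode above 0.02 m).
It also fails if it takes over 40 s, if anything falls off the work surface, if the arm or the gripper's body presses on something with over 40 N, if the wrist force passes 120 N, or if a joint passes its speed limit or range.

ROBOT

A 7-joint arm with a two-finger parallel gripper is mounted at the origin on a cart in front of the work surface, level with it; the furniture and walls round the work are solid. World frame = base frame: x ahead of the robot, y to its left, z up, the work surface at z = 0. Lengths are in m, angles in rad, forces in N, time in s.
With the tool pointing down it reaches from about 0.425 to 1.025 m from the base axis. Payload 3.6 kg.
Tool frame: the origin (TCP) lies where the fingers leave the gripper's body, on its centre line; the fingertips stand manip.tip_reach ahead of it and the grasp point (between the pads) lies 54 mm ahead of it (manip.tip_reach is the distance from the TCP to the fingertips, in m); z points along the fingers, y is the line along which they close (so a half turn about z gives the same grasp; the last joint's range is limited). The gripper opens to 85 mm and grips with 20 to 120 N. Pads are 22 mm wide; open, the fingers measure 114 mm over their backs; the gripper's body (76 mm by 85 mm) begins 54 mm behind the grasp point. The pads swing forward as they close: fully open they stand 13 mm farther back than shut.
Start: joints at [-1.284, 0.591, 0.048, 1.609, -0.033, 0.943, -0.034], TCP at [0.269, 0.673, 0.304] pointing down, gripper open.
Joint ranges: [-2.69, 2.69], [-0.47, 2.24], [-1.27, 1.36], [0.19, 2.51], [-1.53, 4.68], [0.08, 2.07], [-3.09, 3.09]. Speed limits (rad/s): [2.57, 2.57, 3.14, 3.14, 3.14, 3.14, 3.14].

INTERFACE

Orientations are given as a unit quaternion [x, y, z, w].
In Python, from station import manip, read_camera, job_done gives the robot as it stands (manip), with the cameras as plain functions and the job as plain functions. Calls block until the motion is done:
- manip.move_pose(position, orientation): joint-space move of the TCP to a pose.
- manip.move_straight(position, frame=None, speed=0.15, contact_N=None): straight line of the TCP; frame=None keeps the orientation; speed is the mean speed in m/s. With contact_N (N) it stops when the force on the tool has changed by that much, and returns True; else False.
- manip.movej(angles): joint-space move.
- manip.open() and manip.close(): open the fingers fully, or close them until they stop; the grip force is fixed at half the most.
- manip.pause(seconds).
- manip.solve_ik(position, orientation): joint angles nearest the present ones, or None.
- manip.get_obs(): the state.
- read_camera(name): name is "side" or "top" or "wrist"; returns a dict with "frame" (420x560x3 uint8, blue, green, red), "depth" (420x560 float32, m along the optical axis (not along the pixel's ray), 0 where there is no reading), "camera_matrix" (3x3 intrinsics, pixels), "R" (3x3) and "t" (3): a world point X has camera coordinates R X + t; the wrist camera has in their place "mount" (4x4, takes a point from camera to tool coordinates, whose origin is the TCP and whose axes are the flange's). Camera axes: x right, y down, z forward; pixel columns grow to the right and rows downward; lengths in m; the calibration is good to about 2 mm. The wrist camera is an equidistant fisheye: a pixel r from the principal point sees the ray r / f radians off the axis. A picture is of the moment at which its call begins: read the wrist's pose just before it.
A pose or a line that the arm cannot do raises manip.PlanningError and nothing moves.
- job_done(): hands the job in; it is judged then, once.
The state is a dict: "t": time; "joint_positions": joint angles; "joint_vel": joint speeds; "tau": joint torques, N m; "ee_pos": TCP position; "eef_rot": TCP orientation; "wrist_force": force on the tool from outside, world axes, zero at the start; "wrist_torque": the same for the moment, N m; "opening": finger opening in m; "gripper_force": force on a finger pad.
Only numpy, scipy, OpenCV 4.12 (cv2) and the standard library are available. Lean on these libraries where they do the work, as an engineer would, in place of code of your own. Each camera call takes 0.05 s, during which the arm holds its last target. There are 200 camera calls.

## Working session

There is one attempt and no reset: what is moved stays moved. The work goes in short steps, each a Python script; the robot and the scene stay as the last script left them, time stands still between calls to the robot, and variables do not carry over. Pictures are saved under pics/ and viewed, at most 10 in all, crops included, and the job is handed in when it is done.

```bash
ls; mkdir -p pics
python3 - <<'E'
from station import manip, read_camera, job_done
import cv2,numpy as np
o=manip.get_obs();print({k:np.round(v,3) for k,v in o.items()}, manip.tip_reach)
for n in("top","side"):
    c=read_camera(n);cv2.imwrite(f"pics/{n}1.png",c["frame"]);np.savez(f"{n}1.npz",**c)
    print(n,c["camera_matrix"],c["R"],c["t"])
E
```

```text
pics
station.py
{'t': np.float64(0.0), 'joint_positions': array([-1.284,  0.592,  0.048,  1.61 , -0.033,  0.943, -0.034]), 'joint_vel': array([-0.   ,  0.002,  0.001,  0.   ,  0.001,  0.001,  0.   ]), 'tau': array([ 1.0000e-03, -5.4871e+01,  1.5470e+00, -1.9811e+01,  9.0000e-03,
        9.0000e-03, -0.0000e+00]), 'ee_pos': array([0.269, 0.672, 0.303]), 'eef_rot': array([ 0.189,  0.982, -0.001, -0.   ]), 'wrist_force': array([ 0.491, -0.352,  0.256]), 'wrist_torque': array([-0.007,  0.021,  0.015]), 'gripper_force': np.float64(0.0), 'opening': np.float64(0.085)} 0.0726
top [[404.86742555   0.         280.57785276]
 [  0.         404.86742555 206.12226074]
 [  0.           0.           1.        ]] [[ 0.02810686 -0.99959964  0.00325141]
 [-0.9799445  -0.02819584 -0.19726572]
 [ 0.19727842  0.00235832 -0.98034466]] [0.00768659 0.5781367  0.89150703]
side [[443.90399067   0.         273.27065362]
 [  0.         443.90399067 211.22986301]
 [  0.           0.           1.        ]] [[-0.99518598 -0.09735655  0.01124988]
 [-0.04529306  0.35509308 -0.93373307]
 [ 0.08691028 -0.9297476  -0.35779324]] [0.55697131 0.08915296 1.06797926]
```

View pics/top1.png

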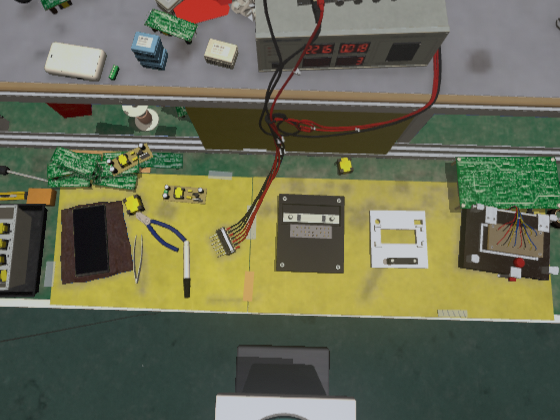

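View pics/side1.png

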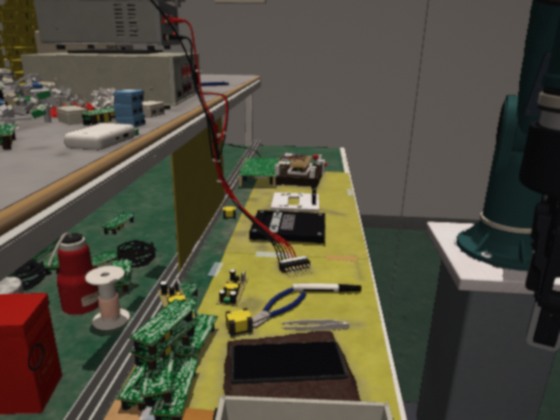

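The top view shows the base at about (310,233) with its pins at (290,218) and (331,218). The nest is at about (399,240) with its handle at (402,261), and both parts face +x, up in the image. I'll measure them roughly, then take close wrist views.

```bash
cat > h.py <<'E'
import numpy as np,cv2
from scipy.spatial.transform import Rotation as Ro
def cast(c,uv,z):
    uv=np.atleast_2d(uv).astype(float);K=c["camera_matrix"]
    d=np.c_[(uv-K[[0,1],[2,2]])/K[0,0],np.ones(len(uv))]
    return ray(-c["R"].T@c["t"],d@c["R"],z)
def ray(o,d,z): return o+d*((z-o[2])/d[:,2])[:,None]
def wcast(c,uv,z,pos,quat):
    uv=np.atleast_2d(uv).astype(float);K=c["camera_matrix"];M=c["mount"]
    v=uv-K[[0,1],[2,2]];r=np.linalg.norm(v,axis=1);th=r/K[0,0]
    d=np.c_[v/np.maximum(r,1e-9)[:,None]*np.sin(th)[:,None],np.cos(th)]
    R=Ro.from_quat(quat).as_matrix()
    return ray(R@M[:3,3]+pos,d@M[:3,:3].T@R.T,z)
E
python3 - <<'E'
from h import *
c=dict(np.load("top1.npz"));f=c["frame"].astype(int)
hsv=cv2.cvtColor(c["frame"],cv2.COLOR_BGR2HSV)
def big(m,box):
    z=np.zeros_like(m);x0,y0,x1,y1=box;z[y0:y1,x0:x1]=m[y0:y1,x0:x1]
    cs,_=cv2.findContours(z,cv2.RETR_EXTERNAL,cv2.CHAIN_APPROX_NONE);return max(cs,key=cv2.contourArea)
b=big(((hsv[...,2]<110)|(hsv[...,1]<90)).astype(np.uint8),(262,180,360,290))
n=big((hsv[...,1]<90).astype(np.uint8),(358,195,445,285))
hd=big((hsv[...,2]<90).astype(np.uint8),(375,250,425,272))
for nm,k,z in(("base",b,.024),("nest",n,.008),("handle",hd,.038)):
    P=cast(c,k[:,0],z)[:,:2];r=cv2.minAreaRect((P*1000).astype(np.float32));print(nm,r, cv2.boundingRect(k))
print(cast(c,[[290,218],[331,218]],.036))
for u,v in((310,260),(385,260),(402,261),(290,218),(420,220)):
    d=c["depth"][v,u];K=c["camera_matrix"];p=np.linalg.inv(K)@[u,v,1]*d;print((u,v),c["R"].T@(p-c["t"]))
E
```

```text
base ((522.2310180664062, -48.204498291015625), (162.72662353515625, 186.53665161132812), 89.75764465332031) (276, 194, 69, 79)
nest ((516.5724487304688, -263.5763244628906), (143.4862060546875, 138.69171142578125), 0.7970315217971802) (369, 209, 59, 60)
handle ((460.6341247558594, -269.65380859375), (11.58588981628418, 55.49284744262695), 1.6235928535461426) (393, 258, 25, 6)
[[ 0.55379203  0.00090082  0.036     ]
 [ 0.55659554 -0.09687043  0.036     ]]
(310, 260) [ 0.45637794 -0.04894405  0.02527463]
(385, 260) [ 0.46273344 -0.2308949   0.00719951]
(402, 261) [ 0.45923037 -0.26241334  0.0385202 ]
(290, 218) [0.55412456 0.0008581  0.03406192]
(420, 220) [ 0.56427502 -0.32185612 -0.00057801]
```

Run:
```python
from h import *
from station import manip, read_camera, job_done
qa=Ro.from_matrix(np.array([[0,1,0],[1,0,0],[0,0,-1]])).as_quat()
qb=Ro.from_matrix(np.array([[0,-1,0],[-1,0,0],[0,0,-1.]])).as_quat()
for q in(qa,qb):
    for p in((.50,-.05,.25),(.461,-.268,.09),(.455,-.048,.11),(.44,-.048,.11)):
        s=manip.solve_ik(p,q);print(q,p,None if s is None else np.round(s,2))
q=qa if manip.solve_ik((.50,-.05,.25),qa) is not None else qb
for i,p in enumerate(((.50,-.05,.28),(.48,-.267,.28))):
    manip.move_pose(p,q)
    o=manip.get_obs();c=read_camera("wrist")
    np.savez(f"w{i}.npz",pos=o["ee_pos"],quat=o["eef_rot"],**c);cv2.imwrite(f"pics/w{i}.png",c["frame"]);print(o["t"],o["ee_pos"],o["eef_rot"])
print(c["mount"],c["camera_matrix"])
```

```text
[0.70710678 0.70710678 0.         0.        ] (0.5, -0.05, 0.25) [-0.33  0.43  0.45  2.16 -0.32  0.61  0.34]
[0.70710678 0.70710678 0.         0.        ] (0.461, -0.268, 0.09) [ 0.42  0.7   0.03  2.16 -0.07  0.28  0.51]
[0.70710678 0.70710678 0.         0.        ] (0.455, -0.048, 0.11) [-0.07  0.63  0.1   2.32 -0.28  0.2   0.29]
[0.70710678 0.70710678 0.         0.        ] (0.44, -0.048, 0.11) [-0.05  0.62  0.08  2.36 -0.27  0.17  0.27]
[ 0.70710678 -0.70710678  0.          0.        ] (0.5, -0.05, 0.25) [ 0.23  0.41 -0.28  2.14  0.19  0.62  2.95]
[ 0.70710678 -0.70710678  0.          0.        ] (0.461, -0.268, 0.09) [ 0.9   0.79 -0.64  2.14  0.97  0.54  2.66]
[ 0.70710678 -0.70710678  0.          0.        ] (0.455, -0.048, 0.11) [ 0.38  0.67 -0.51  2.3   0.94  0.38  2.21]
[ 0.70710678 -0.70710678  0.          0.        ] (0.44, -0.048, 0.11) [ 0.45  0.68 -0.59  2.33  1.05  0.42  2.09]
2.7833 [ 0.50045471 -0.04891685  0.27993145] [ 7.06359124e-01  7.07853627e-01  1.61412862e-04 -6.98262050e-05]
3.7083 [ 0.48053171 -0.26527212  0.2796508 ] [ 7.06468518e-01  7.07743887e-01  5.02710801e-04 -7.55613150e-04]
[[-8.54652563e-04 -9.51653979e-01 -3.07170920e-01  7.85618060e-02]
 [ 9.99998994e-01 -4.65466149e-04 -1.34026030e-03 -3.79717816e-04]
 [ 1.13248638e-03 -3.07171757e-01  9.51653419e-01 -6.96900588e-02]
 [ 0.00000000e+00  0.00000000e+00  0.00000000e+00  1.00000000e+00]] [[325.1922621    0.         281.49798337]
 [  0.         325.1922621  211.68264107]
 [  0.           0.           1.        ]]
```

```bash
python3 -c "
import cv2,numpy as np
cv2.imwrite('pics/w01.png',cv2.resize(np.hstack([cv2.imread('pics/w0.png')[:,60:500],cv2.imread('pics/w1.png')[:,60:500]]),(800,382)))"
```

```text
(no output)
```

View pics/w01.png

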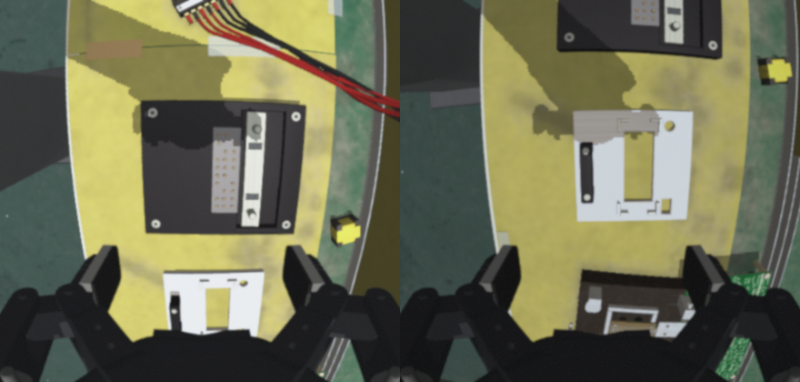

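Left half (base): the slab spans (141,100)–(305,234), with pins at about (257,128) and (251,213). Right half (nest): the plate spans (574,111)–(692,221), with the handle at (587,172), the hole at (670,126) and the slot at (666,205). I'll measure each.

Run:
```python
from h import *
w0,w1=dict(np.load("w0.npz")),dict(np.load("w1.npz"))
def rect(w,m,box,z):
    x0,y0,x1,y1=box;q=np.zeros(m.shape,np.uint8);q[y0:y1,x0:x1]=m[y0:y1,x0:x1]
    cs,_=cv2.findContours(q,cv2.RETR_EXTERNAL,cv2.CHAIN_APPROX_NONE);k=max(cs,key=cv2.contourArea)
    return cv2.minAreaRect((wcast(w,k[:,0],z,w["pos"],w["quat"])[:,:2]*1000).astype(np.float32)),cv2.boundingRect(k)
S=lambda w:cv2.cvtColor(w["frame"],cv2.COLOR_BGR2HSV)
h0,h1=S(w0),S(w1)
f=lambda u,v:(int(u/.909+60),int(v/.909))
print("base",rect(w0,(h0[...,1]<90),(200,100,400,265),.024))
g=lambda u,v:(int((u-400)/.909+60),int(v/.909))
ns=(h1[...,1]<70)&(h1[...,2]>70)
print("nest",rect(w1,ns,(*g(565,100),*g(702,232)),.008))
print("handle",rect(w1,h1[...,2]<60,(*g(578,135),*g(597,212)),.038))
for n,(u,v) in(("hole",(670,126)),("slot",(666,205))):
    a=g(u-9,v-10);b=g(u+9,v+10);print(n,rect(w1,~ns|(h1[...,1]>80),(*a,*b),.004))
p=[];
for (u,v) in((257,128),(251,213)):
    x,y=f(u,v);c=w0["frame"][y-20:y+20,x-20:x+20];p.append(cv2.resize(c,(400,400),interpolation=cv2.INTER_NEAREST));print(x,y)
x,y=g(670,126);p2=[]
for (u,v) in((670,126),(666,205)):
    x,y=g(u,v);print(x,y);p2.append(cv2.resize(w1["frame"][y-20:y+20,x-20:x+20],(400,400),interpolation=cv2.INTER_NEAREST))
cv2.imwrite("pics/crops.png",cv2.resize(np.vstack([np.hstack(p),np.hstack(p2)]),(600,600)))
```

```text
base (((530.7587890625, -43.303611755371094), (171.59231567382812, 197.61146545410156), 89.52015686035156), (215, 100, 185, 158))
nest (((517.9931640625, -264.9276123046875), (143.18368530273438, 139.37710571289062), 0.9323276281356812), (249, 120, 135, 124))
handle (((463.43402099609375, -260.85577392578125), (11.044114112854004, 59.011085510253906), 0.6906619668006897), (259, 157, 13, 59))
hole (((559.6231689453125, -214.4000244140625), (8.896780014038086, 8.705812454223633), 2.1320250034332275), (352, 134, 9, 9))
slot (((560.7341918945312, -314.306640625), (9.494967460632324, 16.339397430419922), 4.019452095031738), (348, 219, 9, 14))
342 140
336 234
357 138
352 225
```

View pics/crops.png

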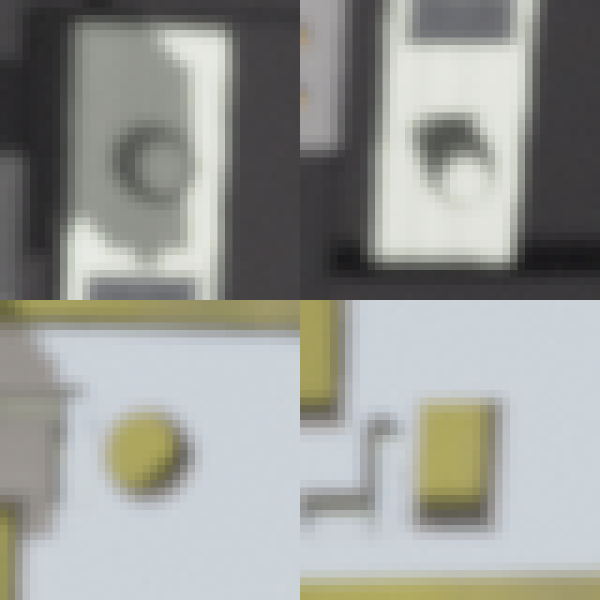

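Pin top discs are at full-frame pixels (343.5,142.2) and (337.6,237.8). The hole and slot outlines are centred at (356.4,137.7) and (352.2,226.1).

Run:
```python
from h import *
w0,w1=dict(np.load("w0.npz")),dict(np.load("w1.npz"))
def rep(n,P,m=None):
    d=P[0]-P[1];print(n,P.round(4).tolist(),"dist",np.linalg.norm(d),"mid",P.mean(0).round(4),"yaw",np.arctan2(-d[0],d[1]))
rep("pins",wcast(w0,[[343.5,142.2],[337.6,237.8]],.036,w0["pos"],w0["quat"])[:,:2])
rep("holes",wcast(w1,[[356.4,137.7],[352.2,226.1]],.008,w1["pos"],w1["quat"])[:,:2])
c=dict(np.load("top1.npz"));rep("pins top",cast(c,[[290,218],[331,218]],.036)[:,:2])
# slab screws / edges in w0
h=cv2.cvtColor(w0["frame"],cv2.COLOR_BGR2HSV)
m=((h[...,2]<90)&(h[...,1]<110)).astype(np.uint8);m[:,:195]=0;m[:,405:]=0;m[:100]=0;m[265:]=0
L=[]
for v in range(150,240,2):
    xs=np.where(m[v,:320])[0];L.append((xs[0],v))
P=wcast(w0,L,.024,w0["pos"],w0["quat"]);a=np.polyfit(P[:,1],P[:,0],1);print("front edge x at y=-.048",np.polyval(a,-.048),"yaw",-a[0],"resid",np.std(P[:,0]-np.polyval(a,P[:,1])))
```

```text
pins [[0.5599, -0.0004], [0.5588, -0.1003]] dist 0.09993686853134176 mid [ 0.5594 -0.0503] yaw -0.011097377784723932
holes [[0.5591, -0.2137], [0.5601, -0.3135]] dist 0.09975789716511158 mid [ 0.5596 -0.2636] yaw 0.009422876101071684
pins top [[0.5538, 0.0009], [0.5566, -0.0969]] dist 0.09781143305516132 mid [ 0.5552 -0.048 ] yaw 0.02866629383409911
front edge x at y=-.048 0.4329436416292562 yaw -0.009125563362602023 resid 0.0003254261634014915
```

Both spans come out at 100 mm, matching the given sizes, and the pins are about 31 mm from the seat point, which is in range. Next I'll grasp, lift and look at the held plate.

```bash
cat >> h.py <<'E'
QA=Ro.from_matrix(np.array([[0,1,0],[1,0,0],[0,0,-1]]))
def q(yaw): return (Ro.from_rotvec([0,0,yaw])*QA).as_quat()
def st(manip,n=""):
    o=manip.get_obs();print(n,"t %.2f"%o["t"],o["ee_pos"].round(4),"F",o["wrist_force"].round(1),"M",o["wrist_torque"].round(2),"open %.4f"%o["opening"],"tilt/yaw",(Ro.from_quat(o["eef_rot"])*QA.inv()).as_rotvec().round(4));return o
E
python3 - <<'E'
from h import *
from station import manip, read_camera, job_done
g=[.4628,-.2641]
manip.move_pose([*g,.14],q(.0094))
manip.move_straight([*g,.086],speed=.1,contact_N=8);st(manip,"down")
manip.close();st(manip,"grip")
manip.move_straight([*g,.17],speed=.12);st(manip,"lift")
manip.move_pose([.459,-.050,.17],q(-.0101));manip.pause(.3)
o=st(manip,"hover");c=read_camera("wrist")
np.savez("w2.npz",pos=o["ee_pos"],quat=o["eef_rot"],**c);cv2.imwrite("pics/w2.png",c["frame"])
E
```

```text
down t 5.07 [ 0.4632 -0.2644  0.0865] F [ 0.4  0.1 -0.1] M [0.03 0.01 0.01] open 0.0855 tilt/yaw [-0.0006 -0.001   0.0093]
grip t 5.72 [ 0.463  -0.2641  0.0863] F [0.4 0.  5.5] M [0.13 0.11 0.12] open 0.0128 tilt/yaw [ 0.0001 -0.0004  0.0098]
lift t 6.58 [ 0.4623 -0.2637  0.1694] F [-0.1  0.1 -2.9] M [-0.01  0.17 -0.02] open 0.0130 tilt/yaw [0.0008 0.0013 0.0095]
hover t 7.74 [ 0.4592 -0.0514  0.1701] F [ 0.2 -0.5 -3.1] M [0.07 0.18 0.04] open 0.0125 tilt/yaw [-0.0006 -0.0005 -0.0126]
```

View pics/w2.png

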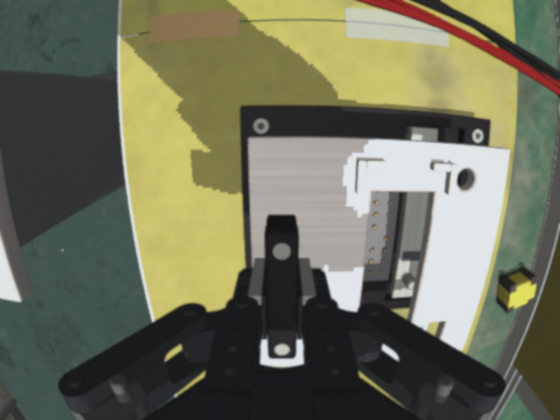

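The plate is held: its hole is at (465,180), and the pin bar shows through the window. I'll check sag from depth and get the hole position relative to the tool.

Run:
```python
from h import *
w=dict(np.load("w2.npz"));K=w["camera_matrix"];R=Ro.from_quat(w["quat"]).as_matrix();M=w["mount"]
def dp(u,v):
    d=np.median(w["depth"][v-1:v+2,u-1:u+2]);x=np.array([u,v])-K[[0,1],[2,2]];r=np.linalg.norm(x);th=r/K[0,0]
    ray=np.r_[x/r*np.sin(th),np.cos(th)];p=ray*d/ray[2];return R@(M[:3,:3]@p+M[:3,3])+w["pos"]
pts=[(260,150),(300,150),(300,200),(340,150),(400,155),(440,152),(500,160),(490,200),(450,250),(480,230),(440,300),(460,270)]
P=np.array([dp(*p) for p in pts]);print(P.round(4))
A=np.c_[P[:,:2]-[.459,-.05],np.ones(len(P))];a,res,*_=np.linalg.lstsq(A,P[:,2],rcond=None);print("plane",a,(A@a-P[:,2]).round(4))
# hole outline
g=cv2.cvtColor(w["frame"],cv2.COLOR_BGR2GRAY);m=np.zeros_like(g);m[164:196,452:480]=(g[164:196,452:480]<120)
cs,_=cv2.findContours(m,cv2.RETR_EXTERNAL,cv2.CHAIN_APPROX_NONE);k=max(cs,key=cv2.contourArea);print(cv2.boundingRect(k))
for z in (.0918,a@[.1,.05,1]):
    X=wcast(w,k[:,0],z,w["pos"],w["quat"])*1000;print(z,cv2.minAreaRect(X[:,:2].astype(np.float32)),w["pos"])
```

```text
[[ 0.4496  0.0091  0.0918]
 [ 0.4679  0.0088  0.0917]
 [ 0.4679 -0.015   0.0916]
 [ 0.4864  0.0089  0.0917]
 [ 0.5161  0.007   0.0915]
 [ 0.5381  0.0093  0.0912]
 [ 0.5782  0.0069  0.0905]
 [ 0.5741 -0.0156  0.0912]
 [ 0.5524 -0.0446  0.0907]
 [ 0.5711 -0.0334  0.0905]
 [ 0.5527 -0.0773  0.0912]
 [ 0.5622 -0.0579  0.0908]]
plane [-0.00882803  0.00077508  0.09175594] [ 0.0001 -0.      0.0002 -0.0001 -0.0002 -0.0001  0.0003 -0.0004  0.0003
  0.0003 -0.0003  0.    ]
(457, 169, 17, 20)
0.0918 ((554.6775512695312, -3.812544822692871), (10.437918663024902, 10.164283752441406), 1.9547029733657837) [ 0.45921614 -0.05136664  0.1700709 ]
0.09091189525518568 ((555.2471313476562, -3.9989137649536133), (10.50057601928711, 10.225311279296875), 1.954707145690918) [ 0.45921614 -0.05136664  0.1700709 ]
```

Run:
```python
from h import *
from station import manip, read_camera, job_done
g=[.4634,-.0484]
manip.move_straight([*g,.135],frame=q(-.0101),speed=.08);manip.pause(.2)
o=st(manip,"above")
g=np.array(g)+ (np.array(g)-o["ee_pos"][:2])
print(manip.move_straight([*g,.110],speed=.02,contact_N=5));st(manip,"low")
manip.pause(.2);st(manip)
```

```text
above t 8.58 [ 0.4636 -0.0485  0.1354] F [-0.4 -0.2 -3.3] M [-0.    0.11  0.01] open 0.0129 tilt/yaw [-0.0001 -0.0008 -0.0102]
True
low t 9.78 [ 0.4631 -0.0484  0.1102] F [0.3 0.  6.1] M [-0.01  0.01 -0.01] open 0.0124 tilt/yaw [ 0.0003  0.0005 -0.0102]
 t 9.97 [ 0.4631 -0.0484  0.1102] F [-0.7  0.5  5.8] M [-0.02 -0.   -0.04] open 0.0129 tilt/yaw [ 0.0002  0.0005 -0.0101]
```

The TCP stopped at z 0.1102, which is the seated height (resting on the pin tips would read about 0.122). I'll release, back off and verify.

Run:
```python
from h import *
from station import manip, read_camera, job_done
manip.open();o=st(manip,"open")
p=o["ee_pos"];manip.move_straight([p[0],p[1],.20],speed=.1);manip.move_pose([.48,-.05,.30],q(-.0101));manip.pause(.2)
o=st(manip,"up");w=read_camera("wrist");cv2.imwrite("pics/w3.png",w["frame"])
np.savez("w3.npz",pos=o["ee_pos"],quat=o["eef_rot"],**w)
```

```text
open t 10.68 [ 0.4621 -0.0481  0.1095] F [0.2 0.  0.7] M [ 0.02 -0.04 -0.  ] open 0.0855 tilt/yaw [ 0.0006  0.0032 -0.0098]
up t 12.43 [ 0.4788 -0.0497  0.2985] F [-0.2 -0.7 -0.3] M [-0.04 -0.01  0.01] open 0.0858 tilt/yaw [-0.0001  0.0037 -0.0101]
```

View pics/w3.png

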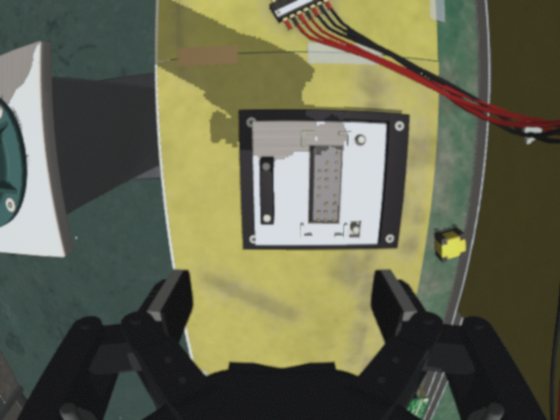

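The plate lies square on the base, with the pin visible in the round hole at (360,139) and in the slot at (355,229). I'll check flatness by depth and hand in if it is flat.

Run:
```python
from h import *
from station import manip, read_camera, job_done
w=dict(np.load("w3.npz"));K=w["camera_matrix"];R=Ro.from_quat(w["quat"]).as_matrix();M=w["mount"]
def dp(u,v):
    d=np.median(w["depth"][v-1:v+2,u-1:u+2]);x=np.array([u,v])-K[[0,1],[2,2]];r=np.linalg.norm(x);th=r/K[0,0]
    ray=np.r_[x/r*np.sin(th),np.cos(th)];p=ray*d/ray[2];return R@(M[:3,:3]@p+M[:3,3])+w["pos"]
P=np.array([dp(*p) for p in((285,160),(285,190),(285,230),(295,180),(360,165),(370,190),(360,205),(375,230),(378,145),(270,130))])
a=np.linalg.lstsq(np.c_[P[:,:2]-[.517,-.05],np.ones(len(P))],P[:,2],rcond=None)[0];print(P[:,2].round(4),a)
if abs(a[0])<.025 and abs(a[1])<.025 and abs(a[2]-.032)<.003: print(job_done())
```

```text
[0.032  0.0319 0.0314 0.0315 0.0313 0.032  0.0318 0.0318 0.0312 0.0316] [-0.00123726 -0.00180043  0.03165729]
the job is handed in; nothing more can be done
None
```

The nest plate is seated flat on the tester base with both pins up through the hole and slot (top surface about 32 mm, tilt about 0.002 rad), the gripper is clear, and the job was handed in at about 12.5 s.

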